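Remix a diamond suspension and charge the polishing disc

TASK

The diamond suspension in the orange spray bottle has settled: stand it upright in the middle of the touch mixer's rubber pad, push it down until the pad is fully depressed and keep it down for a good two seconds. Then stand the bottle upright on the free floor of the white tray with its nozzle pointing at the purple polishing disc, let go of it, and press the spray head fully down so that it sprays the disc, then let it come back up. Leave the other things on the bench where they are.

Things in the scene. Friction and masses are not known exactly. Their poses are not given: they have to be found in the camera images.
- bottle: Loose white spray bottle, orange label band, 0.28 kg, standing. Origin: centre of underside; z up its axis; +x is the way the nozzle points (a white label panel with a dark square is on that side). Body 60 mm diameter to 82 mm high, shoulder to 95 mm, dark ribbed collar 34 mm diameter from 95 to 133 mm (good to grip from above), orange spray head above, top at 156 mm.
- spray_top (a point): Centre of the flat top of the bottle's orange spray head (22 mm in diameter, 15 mm tall, with a short dark nozzle reaching 16 mm from the axis), 156 mm above the bottle's underside when up. It moves with the head; its axes are the bottle's.
- spray_head (a joint): How far the spray head is pressed into the bottle, in m: 0 up, 0.007 fully down (it stops). Sprung: starts to move at about 4 N, fully down at about 10 N, comes back up by itself.
- mixer: Fixed cream touch mixer, 155 mm by 130 mm and 85 mm high without its head. Origin on the bench under the axis of the head, z up; its dark control panel is on its -x side.
- mixer_pad (a point): Centre of the top of the mixer's head, a flat round black rubber pad 75 mm in diameter, 112 mm above the bench when up. It moves with the head; z up.
- mixer_head (a joint): How far the mixer's pad is pressed down, in m: 0 up, 0.008 fully down (it stops). Sprung: starts to move at about 5 N, fully down at about 14 N, so the bottle's own weight does not move it; comes back up by itself.
- tray: Fixed shallow white spill tray, outside 280 mm along its x and 420 mm along its y, walls 5 mm thick and 22 mm high, floor 5 mm thick (its top 5 mm above the bench). Origin at the centre of its underside, z up. The disc fills its -y end; the +y half of its floor, from 0 to +205 mm along its y, is free.
- disc_centre (a point): Centre of the top of the polishing disc, a steel plate with purple cloth, 200 mm in diameter, fixed in the tray; 100 mm from the tray's origin towards the tray's -y, top 10 mm above the bench.
- etchant: Bystander: loose amber bottle with black cap, 60 mm in diameter, 125 mm high; origin at the centre of its underside.
- mounts: Bystander: loose dark tray 90 mm by 130 mm, 22 mm high, holding round resin-mounted specimens; origin at the centre of its underside.
- offcut: Bystander: loose grey off-cut of steel angle section, 75 mm by 45 mm, 42 mm high; origin at the centre of its underside.
Not all that is in view belongs to the job. What is shaped like the mixer but yellow is not meant.

How it is judged:
By the outcome, as a careful person would: the job done as asked, in the order asked, and still so for the second after the job is handed in, with the robot touching nothing.
It also fails if it takes over 72 s, if anything falls off the work surface, if the arm or the gripper's body presses on something with over 40 N, if the wrist force passes 120 N, or if a joint passes its speed limit or range.

ROBOT

A 7-joint arm with a two-finger parallel gripper is mounted at the origin on the work surface. World frame = base frame: x ahead of the robot, y to its left, z up, the work surface at z = 0. Lengths are in m, angles in degrees, forces in N, time in s.
With the tool pointing down it reaches from about 0.425 to 0.875 m from the base axis. Payload 4.7 kg.
Tool frame: the origin (TCP) lies midway between the tips of the shut fingers; the grasp point (between the pads) lies 19 mm behind it (env.tcp_to_grasp is the distance from the TCP to the grasp point, in m); z points along the fingers, x is the direction in which the jaws open and shut, and the axes are right-handed (so a half turn about z gives the same grasp; the last joint's range is limited). The gripper opens to 87 mm and grips with 3 to 60 N. Pads are 19 mm wide; open, the fingers measure 117 mm over their backs; the gripper's body (75 mm by 190 mm) begins 51 mm behind the grasp point.
Start: joints at [74.433, 18.392, -4.016, 83.108, 1.295, 78.541, -3.26], TCP at [0.183, -0.624, 0.223] pointing down, gripper open.
Joint ranges: [-163.93, 163.93], [-17.29, 119.83], [-79.2, 71.16], [3.27, 140.29], [-89.18, 269.18], [5.43, 117.66], [-154.24, 154.24]. Speed limits (degrees/s): [147.25, 147.25, 180, 180, 180, 180, 180].

INTERFACE

Orientations are given as [roll, pitch, yaw] about the fixed x, y, z axes, in that order (R = Rz(yaw) Ry(pitch) Rx(roll)).
In Python, from cell import env, viewer gives the robot as it stands.
- The arm moves only by the shell command python3 -m pendant 'ROWS' [OPENING] [FORCE]. ROWS is JSON, a list of rows, each a list of 6 numbers: the shift along the tool's x, y, z each as a share of 0.1 m, from -1 to 1, then the turn, a rotation vector about the tool's x, y, z each as a share of 90 degrees, from -1 to 1. A call has exactly 8 rows; each row is the pose to reach, as a shift and turn from the pose commanded when the call began, along the tool's axes at that moment; what a row does not reach only later rows make up. A row lasts 1/8 s, in which the tool goes at most 62.5 mm and 10.7 degrees, less where a joint would pass 70% of its speed; a pose out of reach is approached as far as the arm can. A call with a number of a shift or a turn outside -1 to 1 is refused whole. A call with a gripper value outside its range is refused whole. OPENING is the finger opening in mm, from 0 to 87, set as the call begins (- or left out, the last holds). The fingers move at their own pace and stop on an object; FORCE is the grip in N (left out, the last holds). Time passes only in rows, so rows that repeat a pose let the fingers close, or fill a call up. It gives the time, the measured TCP pose, the force and the opening at its end, in the units of the state.
- env.get_obs(): the state, without advancing time (a new reading comes with each control period).
- viewer.read_camera(name): name is "scene" or "top" or "wrist"; returns a dict with "frame" (400x640x3 uint8, red, green, blue), "fx", "fy", "cx", "cy" (pixels), "view" (4x4, takes a point from world to camera coordinates); the wrist camera has in their place "hand_eye" (4x4, takes a point from camera to tool coordinates, whose origin is the TCP and whose axes are the tool frame's). Camera axes: x right, y down, z forward; pixel columns grow to the right and rows downward; lengths in m; the calibration is good to about 2 mm. A picture is of the moment at which its call begins: read the wrist's pose just before it. There is no depth.
- env.sign_off(): hands the job in, once; it reports no verdict.
The state is a dict: "time_s": time; "qpos": joint angles; "joint_velocities": joint speeds; "effort": joint torques, N m; "tool_pos": TCP position; "tool_rot": TCP orientation; "force": force on the tool from outside, world axes, zero at the start; "wrist_torque": the same for the moment, N m; "grip_width": finger opening in m.
Only numpy, scipy, OpenCV 4.12 (cv2) and the standard library are available. Lean on these libraries where they do the work, as an engineer would, in place of code of your own. Each camera call takes 0.05 s, during which the arm holds its last target.

## Working session

There is one attempt and no reset: what is moved stays moved. The work goes in short steps, Python scripts to look and compute and a shell command to move; the robot and the scene stay as the last step left them, time stands still between calls to the robot, and variables do not carry over. Pictures are saved under pics/ and viewed, and the job is handed in when it is done.

```bash
ls; mkdir -p pics; cat > h.py <<'E'
import numpy as np,cv2
from cell import env,viewer
def snap(n,f):
    o=env.get_obs(); d=viewer.read_camera(n); cv2.imwrite(f'pics/{f}.png',d['frame'][:,:,::-1]); np.savez(f'pics/{f}.npz',obs_p=o['tool_pos'],obs_r=o['tool_rot'],**d); return d
E
python3 - <<'E'
from h import *
for n in ['scene','top','wrist']:
    d=snap(n,n+'0'); print({k:v for k,v in d.items() if k!='frame'})
print(env.get_obs())
E
```

```text
pics
{'fx': 453.3395954617441, 'fy': 453.3395954617441, 'cx': 319.33303557323677, 'cy': 198.91047062562726, 'view': array([[-0.78898108,  0.61419803, -0.0164207 ,  0.42880802],
       [ 0.41051041,  0.50706811, -0.75786749, -0.12095162],
       [-0.45715431, -0.60468398, -0.65220183,  1.56194818],
       [ 0.        ,  0.        ,  0.        ,  1.        ]])}
{'fx': 398.10272438084246, 'fy': 398.10272438084246, 'cx': 317.4440180526847, 'cy': 202.18090442915673, 'view': array([[-8.64672062e-04, -9.99940165e-01, -1.09049499e-02,
        -4.48983394e-02],
       [-9.84038462e-01,  2.79139912e-03, -1.77934016e-01,
         5.46413353e-01],
       [ 1.77953809e-01,  1.05770356e-02, -9.83981996e-01,
         1.32081995e+00],
       [ 0.00000000e+00,  0.00000000e+00,  0.00000000e+00,
         1.00000000e+00]])}
{'fx': 295.7910434432601, 'fy': 295.7910434432601, 'cx': 322.5939136346272, 'cy': 195.7245795975786, 'hand_eye': array([[ 9.99999057e-01,  6.86076693e-04,  1.18933190e-03,
        -8.70037356e-04],
       [-9.84259591e-04,  9.62140075e-01,  2.72553677e-01,
        -7.44301579e-02],
 
[... 159 characters left out ...]
000e+00]])}
{'time_s': 0.15, 'qpos': array([74.43391949, 18.43029602, -4.01616758, 83.1583718 ,  1.29506087,
       78.54130946, -3.25880136]), 'joint_velocities': array([ 0.08608373, -0.12219858,  0.04790915, -0.12162655,  0.01191973,
        0.03817104, -0.00645764]), 'effort': array([ 1.85400563e-04, -4.91792572e+01, -4.04421939e-01, -3.12878287e+01,
       -6.38885074e-02,  4.05233097e-02,  1.16649462e-04]), 'tool_pos': array([ 0.18308137, -0.62324809,  0.22170576]), 'tool_rot': array([ 1.79995092e+02,  8.47543271e-02, -7.36227257e+01]), 'force': array([ 0.45420736,  0.05151476, -0.66561634]), 'wrist_torque': array([0.01232426, 0.05057051, 0.0088851 ]), 'grip_width': 0.08686907379261502}
```

View pics/scene0.png

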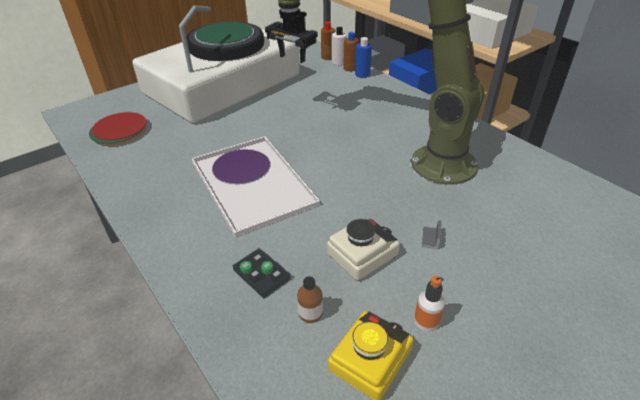

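View pics/top0.png

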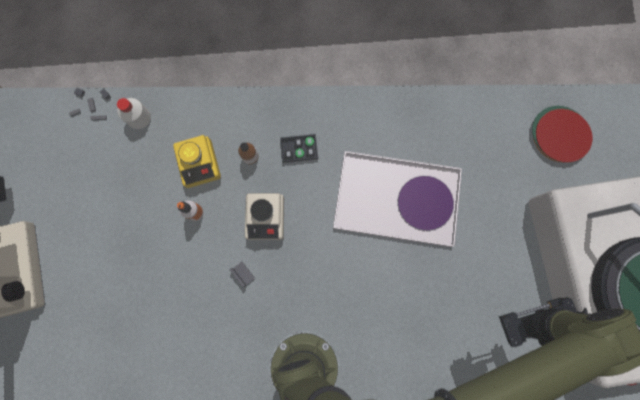

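View pics/wrist0.png

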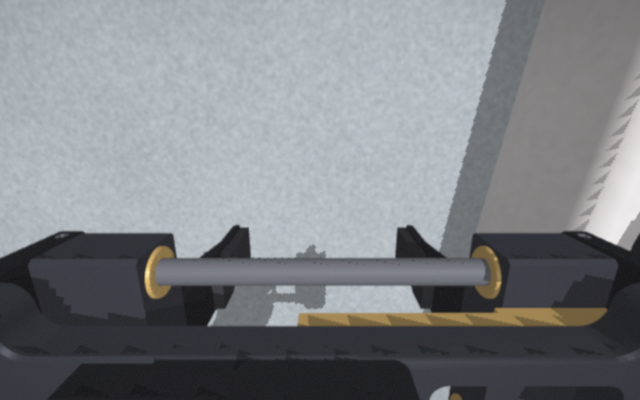

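Candidates:
- **Bottle:** orange-banded at scene (430,305) / top (190,209). The red-capped white one at top (128,108) has no orange label band.
- **Mixer:** cream at scene (360,245) / top (264,215). The yellow one at scene (370,350) is excluded by the task.

I'll confirm with enlarged crops.

```bash
python3 - <<'E'
import cv2,numpy as np
s=cv2.imread('pics/scene0.png');t=cv2.imread('pics/top0.png')
a=cv2.resize(s[210:345,320:470],None,fx=4,fy=4,interpolation=cv2.INTER_CUBIC)[:,:600]
cv2.imwrite('pics/c1.png',a)
cv2.imwrite('pics/c2.png',cv2.resize(t[140:250,160:360],(800,440),interpolation=cv2.INTER_CUBIC))
E
```

```text
(no output)
```

View pics/c1.png

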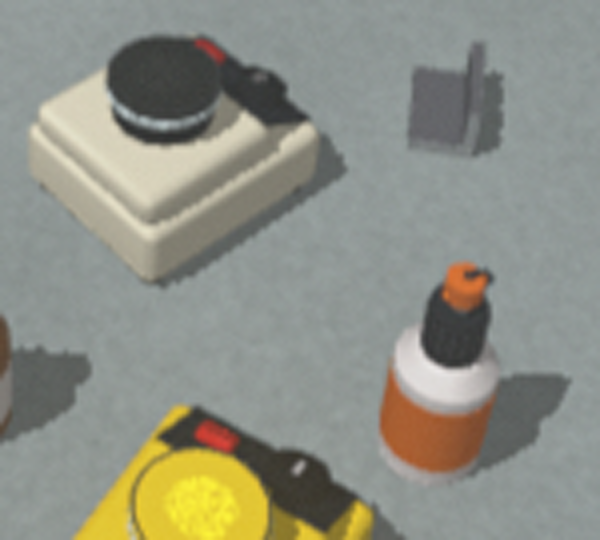

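View pics/c2.png

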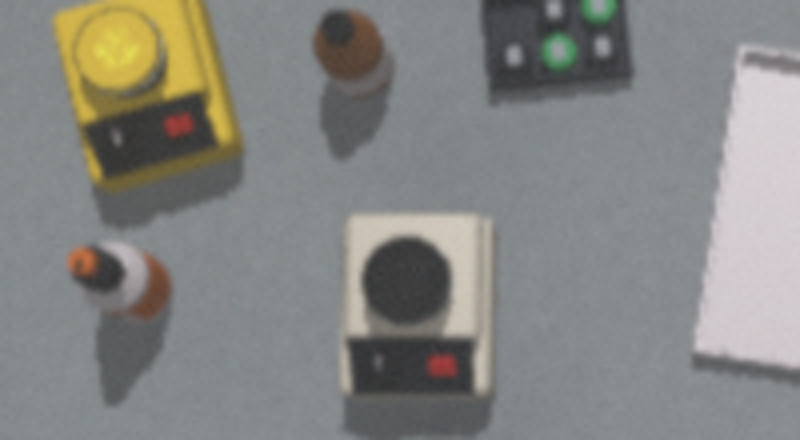

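Confirmed: the cream mixer has a black pad (crop centre 163,75), the bottle has an orange band and head, and the nozzle points to image right in the scene view. Next I'll measure positions.

```bash
cat >> h.py <<'E'
def ray(d,uv,p=None,r=None):
    if 'view' in d: M=np.linalg.inv(d['view'])
    else:
        from scipy.spatial.transform import Rotation as R
        T=np.eye(4);T[:3,:3]=R.from_euler('xyz',r,degrees=True).as_matrix();T[:3,3]=p;M=T@d['hand_eye']
    v=M[:3,:3]@np.array([(uv[0]-d['cx'])/d['fx'],(uv[1]-d['cy'])/d['fy'],1]);return M[:3,3],v/np.linalg.norm(v)
def plane(d,uv,z,p=None,r=None):
    o,v=ray(d,uv,p,r);return o+v*(z-o[2])/v[2]
def tri(*rs):
    A=sum(np.eye(3)-np.outer(v,v) for o,v in rs);b=sum((np.eye(3)-np.outer(v,v))@o for o,v in rs);x=np.linalg.solve(A,b)
    return x,[float(np.linalg.norm((np.eye(3)-np.outer(v,v))@(x-o))) for o,v in rs]
def blobs(m,box=None,mn=8):
    m=m.astype(np.uint8)
    if box: k=np.zeros_like(m);k[box[1]:box[3],box[0]:box[2]]=1;m=m*k
    n,l,s,c=cv2.connectedComponentsWithStats(m);return [(c[i].round(2),s[i]) for i in range(1,n) if s[i][4]>=mn],l
E
python3 - <<'E'
from h import *
S=dict(np.load('pics/scene0.npz'));T=dict(np.load('pics/top0.npz'))
H=lambda d:cv2.cvtColor(d['frame'],cv2.COLOR_RGB2HSV)
hs,ht=H(S),H(T)
org=lambda h:(h[...,0]<15)&(h[...,1]>140)&(h[...,2]>110)
for n,h,b in(('s',hs,(410,270,450,335)),('t',ht,(170,190,215,230))): print(n,'orange',blobs(org(h),b)[0])
dk=lambda h:(h[...,2]<75)
for n,h,b in(('s',hs,(340,212,400,250)),('t',ht,(245,194,285,240))): print(n,'dark',blobs(dk(h),b)[0])
pu=lambda h:(h[...,0]>125)&(h[...,0]<160)&(h[...,1]>70)
for n,h,d in(('s',hs,S),('t',ht,T)):
    for c,s in blobs(pu(h),None,200)[0]: print(n,'purple',c,s,plane(d,c,.01))
wh=lambda h:(h[...,1]<40)&(h[...,2]>170)
bl,l=blobs(((ht[...,1]<30)&(ht[...,2]>150))|pu(ht),(325,140,475,260),500)
print(bl)
E
```

```text
s orange [(array([435.41, 281.3 ]), array([431, 276,  11,  11,  82], dtype=int32)), (array([426.74, 317.9 ]), array([415, 304,  27,  24, 343], dtype=int32))]
t orange [(array([180.65, 204.65]), array([178, 203,   6,   5,  20], dtype=int32))]
s dark [(array([367.51, 230.3 ]), array([347, 220,  50,  21, 606], dtype=int32)), (array([360.37, 242.81]), array([349, 239,  23,   7,  57], dtype=int32))]
t dark [(array([261.06, 209.88]), array([251, 200,  21,  21, 324], dtype=int32)), (array([261.44, 231.01]), array([248, 225,  30,  13, 315], dtype=int32))]
s purple [240.45 165.97] [ 213  150   56   33 1441] [ 0.55825729 -0.42129837  0.01      ]
t purple [425.39 202.68] [ 399  177   54   53 2217] [ 0.55046961 -0.42632133  0.01      ]
[(array([396.6 , 198.97]), array([ 333,  150,  130,   97, 8936], dtype=int32))]
```

```bash
python3 - <<'E'
from h import *
S=dict(np.load('pics/scene0.npz'));T=dict(np.load('pics/top0.npz'))
hs,ht=[cv2.cvtColor(d['frame'],cv2.COLOR_RGB2HSV) for d in(S,T)]
o=(ht[...,0]<20)&(ht[...,1]>120)&(ht[...,2]>130)
print(blobs(o,(170,195,215,225),4)[0])
# pad: dark, left part only
print('pad top',plane(T,(261.06,209.88),.112),'scene',plane(S,(360.9,230),.112))
print('head',tri(ray(S,(435.4,281.3)),ray(T,(180.65,204.65))))
print('head planes .149',plane(S,(435.4,281.3),.149),plane(T,(180.65,204.65),.152))
m=(((ht[...,1]<35)&(ht[...,2]>150))|((ht[...,0]>125)&(ht[...,0]<160)&(ht[...,1]>70))).astype(np.uint8)
k=np.zeros_like(m);k[145:255,328:470]=1;m=cv2.morphologyEx(m*k,cv2.MORPH_OPEN,np.ones((5,5)))
c=max(cv2.findContours(m,0,2)[0],key=cv2.contourArea);r=cv2.minAreaRect(c);b=cv2.boxPoints(r)
P=np.array([plane(T,u,.015) for u in b]);print(b,P,np.linalg.norm(P-np.roll(P,1,0),axis=1),P.mean(0))
P=np.array(P);e=P-np.roll(P,1,0);print(np.degrees(np.arctan2(e[:,1],e[:,0])))
# panel vs pad for mixer yaw: front edge
for u in [(248,225),(277,225)]: pass
# obstacles
for n,u,z in [('etch cap',(244,147),.125),('mounts',(299,149),.02),('offcut',(242,276),.02),('yellow pad',(189,153),.112)]: print(n,plane(T,u,z))
w=S['frame'];cv2.imwrite('pics/c3.png',cv2.resize(w[270:300,415:455,::-1],(800,600),interpolation=cv2.INTER_CUBIC))
E
```

```text
[(array([180.3 , 204.56]), array([177, 202,   7,   6,  27], dtype=int32))]
pad top [0.50981185 0.13796515 0.112     ] scene [0.51798514 0.1441331  0.112     ]
head (array([0.5220865 , 0.39039378, 0.1465969 ]), [0.0003758927115485494, 0.0003758927115484815])
head planes .149 [0.5241439  0.39121643 0.149     ] [0.52090219 0.38874225 0.152     ]
[[331.86798 227.8802 ]
 [342.81177 154.92177]
 [461.83374 172.77507]
 [450.88995 245.7335 ]] [[ 0.46129426 -0.09572492  0.015     ]
 [ 0.72512574 -0.13705158  0.015     ]
 [ 0.65734986 -0.55964516  0.015     ]
 [ 0.39863726 -0.50522231  0.015     ]] [0.41426321 0.26704857 0.42799405 0.26437484] [ 0.56060178 -0.32441099  0.015     ]
[ 81.30067033  -8.90249064 -99.11154685 168.12045259]
etch cap [0.72030947 0.19814218 0.125     ]
mounts [0.74641335 0.02068495 0.02      ]
offcut [0.29670878 0.21164776 0.02      ]
yellow pad [0.70434922 0.38564362 0.112     ]
```

View pics/c3.png

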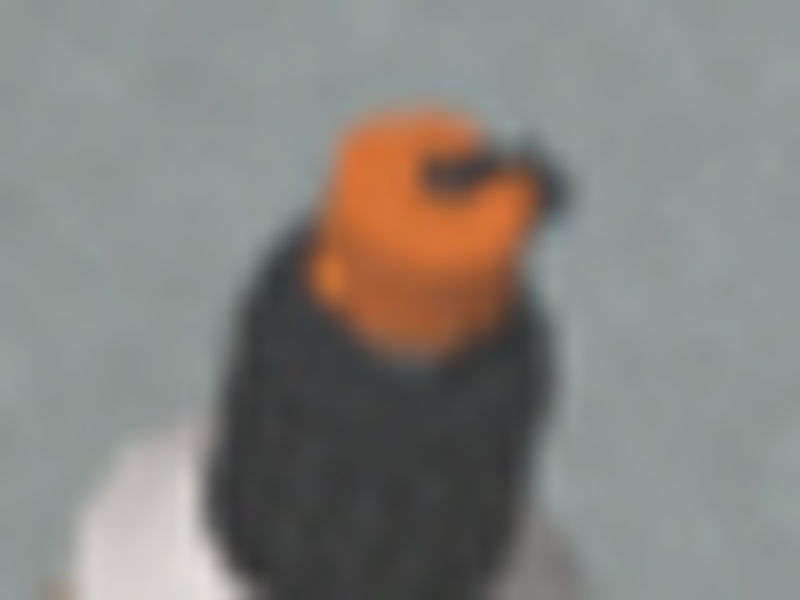

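Scene summary:
- The nozzle points to scene-right, roughly world 140°. I'll refine it with the wrist camera.
- Bottle is about (0.523, 0.390) and the pad about (0.513, 0.141).
- Disc is about (0.553, -0.424). The tray's +y is about 81° in the world.

I'm starting the travel on an arc around the base.

```bash
python3 -m pendant '[[-0.2,-0.2,-0.1,0,0,0],[-0.4,-0.4,-0.2,0,0,0],[-0.6,-0.6,-0.3,0,0,0],[-0.8,-0.8,-0.4,0,0,0],[-1,-1,-0.5,0,0,0],[-1,-1,-0.5,0,0,0],[-1,-1,-0.5,0,0,0],[-1,-1,-0.5,0,0,0]]' 87 40
```

```text
time_s: 1.15
tool_pos: [0.2498, -0.5002, 0.2718]
tool_rot: [180.0, 0.1, -73.7]
force: [0.2, 0.5, 0.0]
grip_width: 0.0873
```

```bash
R='x'; python3 -m pendant '[[-0.12,-0.12,0,0,0,0],[-0.25,-0.25,0,0,0,0],[-0.4,-0.4,0,0,0,0],[-0.55,-0.55,0,0,0,0],[-0.7,-0.7,0,0,0,0],[-0.85,-0.85,0,0,0,0],[-1,-1,0,0,0,0],[-1,-1,0,0,0,0]]' && python3 -m pendant '[[-0.12,-0.12,0,0,0,0],[-0.25,-0.25,0,0,0,0],[-0.4,-0.4,0,0,0,0],[-0.55,-0.55,0,0,0,0],[-0.7,-0.7,0,0,0,0],[-0.85,-0.85,0,0,0,0],[-1,-1,0,0,0,0],[-1,-1,0,0,0,0]]'
```

```text
time_s: 2.15
tool_pos: [0.32, -0.3738, 0.2728]
tool_rot: [-180.0, -0.0, -73.4]
force: [0.0, -0.7, 0.5]
grip_width: 0.087
time_s: 3.15
tool_pos: [0.3875, -0.2493, 0.2727]
tool_rot: [-180.0, -0.0, -73.4]
force: [0.6, -0.9, -0.9]
grip_width: 0.0872
```

```bash
python3 -m pendant '[[-0.12,-0.12,0,0,0,0],[-0.25,-0.25,0,0,0,0],[-0.4,-0.4,0,0,0,0],[-0.55,-0.55,0,0,0,0],[-0.7,-0.7,0,0,0,0],[-0.85,-0.85,0,0,0,0],[-1,-1,0,0,0,0],[-1,-1,0,0,0,0]]' && python3 -m pendant '[[-0.12,-0.06,0,0,0,0],[-0.25,-0.12,0,0,0,0],[-0.4,-0.2,0,0,0,0],[-0.55,-0.27,0,0,0,0],[-0.7,-0.35,0,0,0,0],[-0.85,-0.42,0,0,0,0],[-1,-0.5,0,0,0,0],[-1,-0.5,0,0,0,0]]'
python3 - <<'E'
from h import *
snap('wrist','w1')
E
```

```text
time_s: 4.15
tool_pos: [0.455, -0.1249, 0.2726]
tool_rot: [-180.0, 0.0, -73.4]
force: [-0.3, 0.2, -0.0]
grip_width: 0.0868
time_s: 5.15
tool_pos: [0.4742, -0.0153, 0.2726]
tool_rot: [-180.0, 0.0, -73.4]
force: [0.4, 0.1, 0.2]
grip_width: 0.087
```

View pics/w1.png

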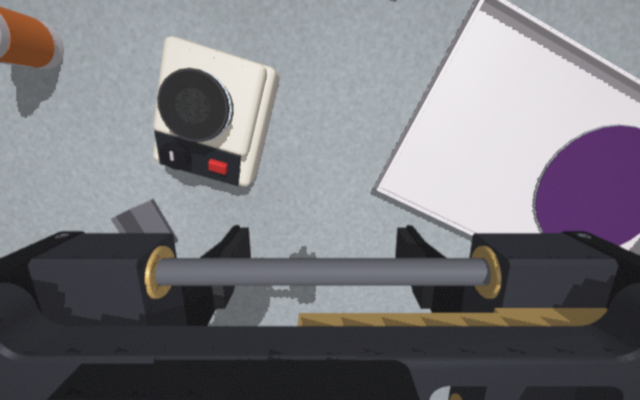

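The wrist view shows the cream mixer's pad at (194,104) and the tray with the purple disc at right. The bottle is at upper left.

```bash
python3 - <<'E'
from h import *
d=dict(np.load('pics/w1.npz'));p,r=d['obs_p'],d['obs_r']
h=cv2.cvtColor(d['frame'],cv2.COLOR_RGB2HSV)
m=((h[...,2]<80)).astype(np.uint8);k=np.zeros_like(m);k[55:133,140:250]=1;m*=k
c=max(cv2.findContours(m,0,2)[0],key=cv2.contourArea);e=cv2.fitEllipse(c);print(e,cv2.boundingRect(c))
print('pad',plane(d,e[0],.112,p,r),[np.linalg.norm(plane(d,(e[0][0]-e[1][0]/2,e[0][1]),.112,p,r)-plane(d,(e[0][0]+e[1][0]/2,e[0][1]),.112,p,r))])
# tray outer near edge corners: (375,192) bottom-left, (478,0)ish top-left at z .022
A=plane(d,(375,191),.022,p,r);B=plane(d,(478,3),.022,p,r);print(A,B,np.degrees(np.arctan2(*(B-A)[1::-1])),np.linalg.norm(A-B))
E
python3 -m pendant '[[-0.12,0,0,0,0,0],[-0.25,0,0,0,0,0],[-0.4,0,0,0,0,0],[-0.55,0,0,0,0,0],[-0.7,0,0,0,0,0],[-0.85,0,0,0,0,0],[-1,0,0,0,0,0],[-1,0,0,0,0,0]]'; python3 - <<'E'
from h import *
snap('wrist','w2')
E
```

```text
((193.19935607910156, 104.77992248535156), (65.17901611328125, 74.5389633178711), 139.0751495361328) (158, 69, 71, 64)
pad [0.51376848 0.1376927  0.112     ] [np.float64(0.06785615415018154)]
[ 0.46191734 -0.09736142  0.022     ] [ 0.72271024 -0.13912145  0.022     ] -9.097381553637458 0.264115197321885
time_s: 6.2
tool_pos: [0.4455, 0.0803, 0.2726]
tool_rot: [-180.0, -0.0, -73.5]
force: [-0.0, -0.4, 0.4]
grip_width: 0.087
```

View pics/w2.png

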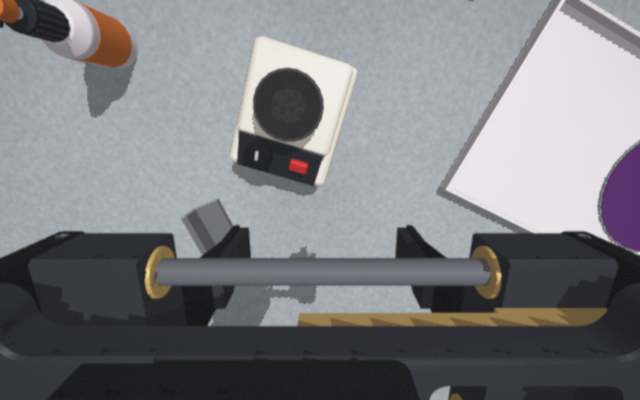

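Pad now at (288,105). The bottle is upper left, with the orange head at the frame edge.

```bash
python3 -m pendant '[[-0.12,0,0,0,0,0],[-0.25,0,0,0,0,0],[-0.4,0,0,0,0,0],[-0.55,0,0,0,0,0],[-0.7,0,0,0,0,0],[-0.85,0,0,0,0,0],[-1,0,0,0,0,0],[-1,0,0,0,0,0]]' && python3 -m pendant '[[-0.12,0,0,0,0,0],[-0.25,-0.05,0,0,0,0],[-0.4,-0.1,0,0,0,0],[-0.55,-0.15,0,0,0,0],[-0.7,-0.2,0,0,0,0],[-0.8,-0.25,0,0,0,0],[-0.8,-0.3,0,0,0,0],[-0.8,-0.3,0,0,0,0]]'; python3 - <<'E'
from h import *
snap('wrist','w3')
d=dict(np.load('pics/w2.npz'));p,r=d['obs_p'],d['obs_r']
h=cv2.cvtColor(d['frame'],cv2.COLOR_RGB2HSV)
m=((h[...,2]<80)).astype(np.uint8);k=np.zeros_like(m);k[60:136,245:335]=1;m*=k
c=max(cv2.findContours(m,0,2)[0],key=cv2.contourArea);c=c[(c[:,0,1]<130)];e=cv2.fitEllipse(c);print(e,cv2.boundingRect(c))
print('pad',plane(d,e[0],.112,p,r),[np.linalg.norm(plane(d,(e[0][0]-e[1][0]/2,e[0][1]),.112,p,r)-plane(d,(e[0][0]+e[1][0]/2,e[0][1]),.112,p,r))])
E
```

```text
time_s: 7.25
tool_pos: [0.4172, 0.1762, 0.2726]
tool_rot: [-180.0, -0.0, -73.5]
force: [-0.6, -1.0, -0.0]
grip_width: 0.0869
time_s: 8.25
tool_pos: [0.4243, 0.2595, 0.2723]
tool_rot: [180.0, 0.0, -73.7]
force: [0.1, 0.4, 0.2]
grip_width: 0.0869
((287.5481872558594, 105.18824005126953), (66.21080017089844, 71.28654479980469), 162.06153869628906) (255, 70, 67, 57)
pad [0.51284043 0.1388589  0.112     ] [np.float64(0.06898388231915276)]
```

View pics/w3.png

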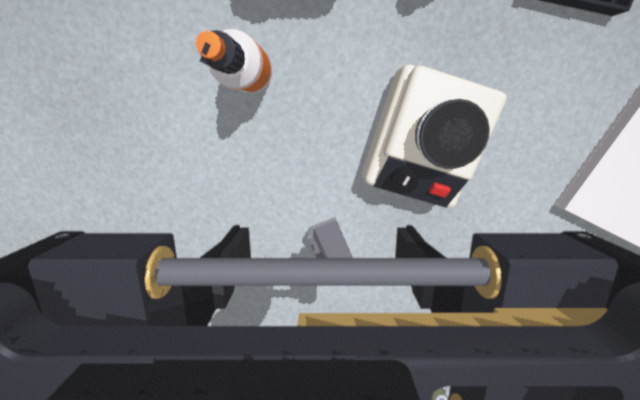

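```bash
python3 - <<'E'
from h import *
d=dict(np.load('pics/w3.npz'));p,r=d['obs_p'],d['obs_r']
cv2.imwrite('pics/c4.png',cv2.resize(d['frame'][20:80,190:270,::-1],(800,600),interpolation=cv2.INTER_CUBIC))
h=cv2.cvtColor(d['frame'],cv2.COLOR_RGB2HSV)
m=(h[...,0]<20)&(h[...,1]>150)&(h[...,2]>150)
for c,s in blobs(m,(185,20,290,100))[0]: print(c,s,plane(d,c,.152,p,r))
print('pad',plane(d,(453,133),.112,p,r))
E
```

```text
[209.88  43.5 ] [197  32  27  26 468] [0.52257573 0.3906126  0.152     ]
[265.17  61.23] [261  50   9  21  92] [0.52231245 0.34149862 0.152     ]
pad [0.51395258 0.14138569 0.112     ]
```

View pics/c4.png

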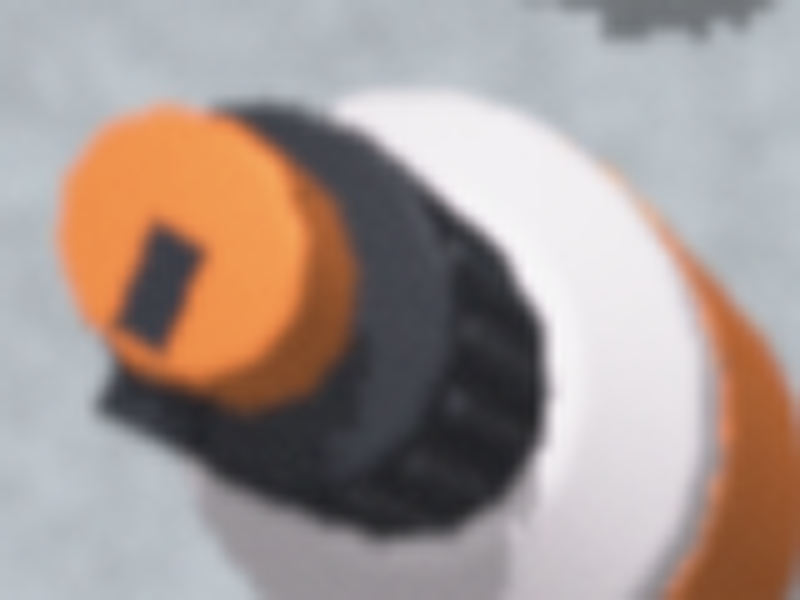

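The crop shows the flat orange top centred at about (183,242) of the crop. Its dark pointer runs from (180,235) to (143,335), with the nozzle beyond it at (120,390).

```bash
python3 - <<'E'
from h import *
from scipy.spatial.transform import Rotation as R
d=dict(np.load('pics/w3.npz'));p,r=d['obs_p'],d['obs_r']
f=lambda x,y,z=.156:plane(d,(190+x/10-.45,20+y/10-.45),z,p,r)
C=f(183,242);a,b=f(180,228),f(143,341);v=b-a
print(C,np.degrees(np.arctan2(v[1],v[0])),np.linalg.norm(v), np.linalg.norm(f(60,242)-f(307,242)))
n=f(115,395,.148);w=n-C;print('noz',np.degrees(np.arctan2(w[1],w[0])),np.linalg.norm(w[:2]))
M=R.from_euler('xyz',r,degrees=True).as_matrix();print('tool shift to',M.T@(np.array([C[0],C[1],.098])-p)*10)
E
```

```text
[0.5215133  0.39068585 0.156     ] 171.33123253675694 0.009715438524477352 0.02105042567569677
noz 152.94814436877132 0.014771138113728448
tool shift to [-0.98439904 -1.30285426  1.74318745]
```

```bash
python3 -m pendant '[[-0.15,-0.1,0,0,0,0],[-0.3,-0.2,0,0,0,0],[-0.45,-0.3,0,0,0,0],[-0.6,-0.4,0,0,0,0],[-0.75,-0.5,0,0,0,0],[-0.9,-0.55,0,0,0,0],[-0.98,-0.6,0,0,0,0],[-0.98,-0.6,0,0,0,0]]'; python3 - <<'E'
from h import *
d=snap('wrist','w4')
cv2.imwrite('pics/c5.png',cv2.resize(d['frame'][70:220,220:420,::-1],(800,600),interpolation=cv2.INTER_CUBIC))
E
```

```text
time_s: 9.3
tool_pos: [0.4538, 0.371, 0.2723]
tool_rot: [180.0, -0.0, -73.6]
force: [-0.2, 0.8, -0.9]
grip_width: 0.0869
```

View pics/c5.png

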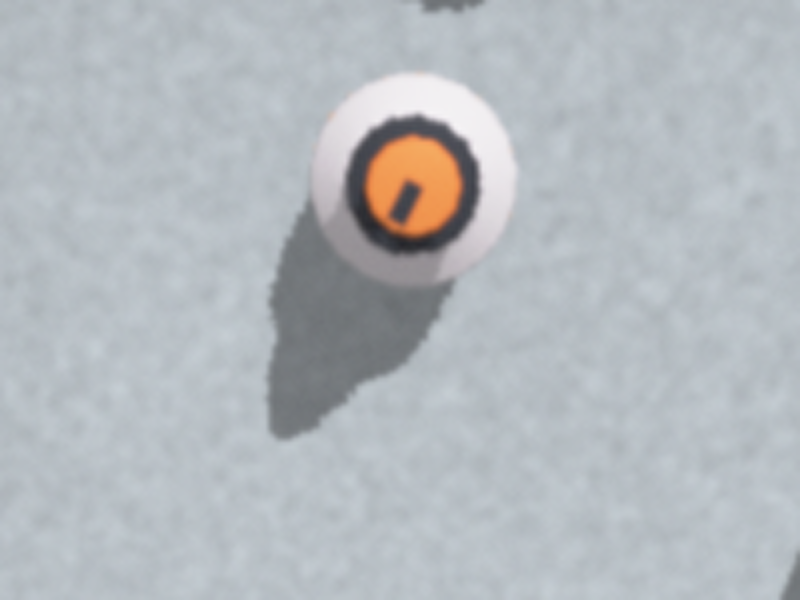

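Seen from straight above: head centre at crop (414,186), pointer from (412,185) to (398,222).

```bash
python3 - <<'E'
from h import *
from scipy.spatial.transform import Rotation as R
d=dict(np.load('pics/w4.npz'));p,r=d['obs_p'],d['obs_r']
g=cv2.resize(d['frame'],None,fx=4,fy=4,interpolation=cv2.INTER_CUBIC)[280:880,880:1680]
h=cv2.cvtColor(g,cv2.COLOR_RGB2HSV)
m=((h[...,0]<20)&(h[...,1]>130)&(h[...,2]>140)).astype(np.uint8)
k=np.zeros_like(m);k[125:245,350:475]=1;m*=k
c=max(cv2.findContours(m,0,2)[0],key=cv2.contourArea);e=cv2.fitEllipse(cv2.convexHull(c));print(e)
mk=(h[...,2]<120).astype(np.uint8);disk=np.zeros_like(m);cv2.circle(disk,tuple(int(x) for x in e[0]),44,1,-1)
bl,l=blobs(mk*disk,None,100);print([(a,b) for a,b in bl])
i=max(bl,key=lambda t:t[1][4]);ys,xs=np.nonzero(l==l[int(i[0][1]),int(i[0][0])])
vx,vy,x0,y0=cv2.fitLine(np.stack([xs,ys],1).astype(np.float32),2,0,.01,.01).ravel()
if vy<0:vx,vy=-vx,-vy
f=lambda x,y,z=.156:plane(d,(220+(x+.5)/4-.5,70+(y+.5)/4-.5),z,p,r)
C=f(*e[0]);v=f(x0+20*vx,y0+20*vy)-f(x0-20*vx,y0-20*vy);w=f(x0,y0)-C
print(C,np.degrees(np.arctan2(v[1],v[0])),np.degrees(np.arctan2(w[1],w[0])),np.linalg.norm(w))
M=R.from_euler('xyz',r,degrees=True).as_matrix();print('tool shift to',M.T@(np.array([C[0],C[1],.098])-p)*10)
E
```

```text
((413.22247314453125, 185.43812561035156), (95.95901489257812, 99.43415069580078), 179.37353515625)
[(array([404.77, 202.72]), array([392, 184,  27,  38, 545], dtype=int32))]
[0.52166822 0.39126578 0.156     ] 169.24227714274602 169.61472754854077 0.004260208561367062
tool shift to [-0.00297728 -0.70925194  1.74303863]
```

Nozzle azimuth is 169.4° by two agreeing measures, and the bottle axis is (0.522, 0.391). I'll move over it and descend to TCP z ≈ 0.098.

```bash
python3 -m pendant '[[0,-0.2,0,0,0,0],[0,-0.4,0,0,0,0],[0,-0.6,0,0,0,0],[0,-0.71,0,0,0,0],[0,-0.71,0.15,0,0,0],[0,-0.71,0.45,0,0,0],[0,-0.71,0.8,0,0,0],[0,-0.71,1,0,0,0]]' && python3 -m pendant '[[0,0,0.2,0,0,0],[0,0,0.4,0,0,0],[0,0,0.55,0,0,0],[0,0,0.67,0,0,0],[0,0,0.74,0,0,0],[0,0,0.74,0,0,0],[0,0,0.74,0,0,0],[0,0,0.74,0,0,0]]' && python3 -m pendant '[[0,0,0,0,0,0],[0,0,0,0,0,0],[0,0,0,0,0,0],[0,0,0,0,0,0],[0,0,0,0,0,0],[0,0,0,0,0,0],[0,0,0,0,0,0],[0,0,0,0,0,0]]' 25 40
```

```text
time_s: 10.35
tool_pos: [0.5205, 0.3897, 0.17]
tool_rot: [179.8, -0.1, -73.6]
force: [0.1, -0.2, -0.0]
grip_width: 0.087
time_s: 11.35
tool_pos: [0.5222, 0.3913, 0.0991]
tool_rot: [-179.9, 0.0, -73.6]
force: [0.4, 0.3, 0.1]
grip_width: 0.087
time_s: 12.35
tool_pos: [0.5219, 0.3909, 0.0985]
tool_rot: [180.0, -0.0, -73.6]
force: [-0.3, -0.1, -0.4]
grip_width: 0.0332
```

```bash
python3 -m pendant '[[0,0,-0.1,0,0,0],[0,0,-0.25,0,0,0],[0,0,-0.4,0,0,0],[0,0,-0.55,0,0,0],[0,0,-0.7,0,0,0],[0,0,-0.85,0,0,0],[0,0,-1,0,0,0],[0,0,-1,0,0,0]]' && python3 -m pendant '[[0.1,0,-0.1,0,0,0],[0.22,0.05,-0.2,0,0,0],[0.35,0.1,-0.3,0,0,0],[0.5,0.15,-0.4,0,0,0],[0.65,0.2,-0.45,0,0,0],[0.8,0.25,-0.45,0,0,0],[0.95,0.3,-0.45,0,0,0],[1,0.3,-0.45,0,0,0]]' && python3 -m pendant '[[0.12,0.05,0,0,0,0],[0.25,0.1,0,0,0,0],[0.4,0.18,0,0,0,0],[0.55,0.26,0,0,0,0],[0.7,0.34,0,0,0,0],[0.85,0.42,0,0,0,0],[0.95,0.47,0,0,0,0],[1,0.5,0,0,0,0]]' && python3 -m pendant '[[0.1,0,0,0,0,0],[0.2,0,0,0,0,0],[0.3,0,0,0,0,0],[0.39,0,0,0,0,0],[0.39,0,0,0,0,0],[0.39,0,0,0,0,0],[0.39,0,0,0,0,0],[0.39,0,0,0,0,0]]'
python3 - <<'E'
from h import *
for n in('scene','top'):
    d=snap(n,n+'1')
cv2.imwrite('pics/c6.png',cv2.resize(dict(np.load('pics/scene1.npz'))['frame'][130:280,290:490,::-1],(800,600),interpolation=cv2.INTER_CUBIC))
E
```

```text
time_s: 13.35
tool_pos: [0.5224, 0.3918, 0.2002]
tool_rot: [-179.9, 0.1, -73.6]
force: [0.1, -0.1, -3.1]
grip_width: 0.0328
time_s: 14.35
tool_pos: [0.5218, 0.2845, 0.2439]
tool_rot: [-180.0, -0.1, -73.8]
force: [0.4, -0.8, -3.3]
grip_width: 0.0331
time_s: 15.35
tool_pos: [0.5015, 0.176, 0.2436]
tool_rot: [-180.0, -0.0, -73.7]
force: [-0.5, -0.1, -3.1]
grip_width: 0.033
time_s: 16.35
tool_pos: [0.5124, 0.1395, 0.2435]
tool_rot: [-180.0, -0.0, -73.6]
force: [-0.9, 0.2, -2.8]
grip_width: 0.0331
```

View pics/c6.png

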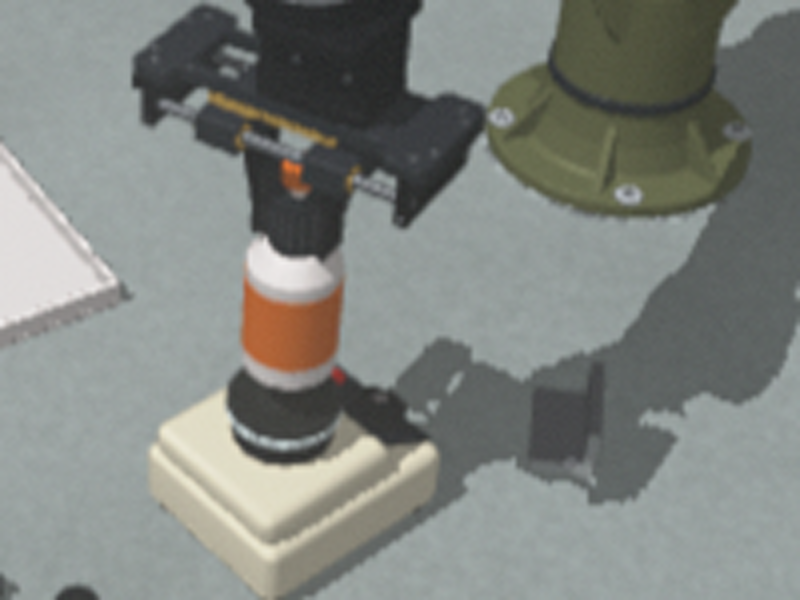

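The bottle hangs upright over the pad, about 33 mm above it. I'll lower and feel for contact.

```bash
python3 -m pendant '[[0,0,0.1,0,0,0],[0,0,0.2,0,0,0],[0,0,0.28,0,0,0],[0,0,0.32,0,0,0],[0,0,0.35,0,0,0],[0,0,0.38,0,0,0],[0,0,0.38,0,0,0],[0,0,0.38,0,0,0]]' - 55
```

```text
time_s: 17.45
tool_pos: [0.5129, 0.1393, 0.2067]
tool_rot: [-180.0, -0.0, -73.6]
force: [-2.8, -1.2, 5.9]
grip_width: 0.0325
```

```bash
python3 -m pendant '[[0,0,0.02,0,0,0],[0,0,0.035,0,0,0],[0,0,0.05,0,0,0],[0,0,0.06,0,0,0],[0,0,0.06,0,0,0],[0,0,0.06,0,0,0],[0,0,0.06,0,0,0],[0,0,0.06,0,0,0]]'
```

```text
time_s: 18.45
tool_pos: [0.5134, 0.1396, 0.2024]
tool_rot: [-179.9, -0.1, -73.6]
force: [-4.7, -2.1, 15.7]
grip_width: 0.0328
```

```bash
python3 -m pendant '[[0,0,0.01,0,0,0],[0,0,0.01,0,0,0],[0,0,0.01,0,0,0],[0,0,0.01,0,0,0],[0,0,0.01,0,0,0],[0,0,0.01,0,0,0],[0,0,0.01,0,0,0],[0,0,0.01,0,0,0]]'; python3 - <<'E'
from h import *
d=snap('scene','scene2')
cv2.imwrite('pics/c7.png',cv2.resize(d['frame'][130:280,290:490,::-1],(800,600),interpolation=cv2.INTER_CUBIC))
E
```

```text
time_s: 19.45
tool_pos: [0.5138, 0.1397, 0.2024]
tool_rot: [-179.8, -0.1, -73.6]
force: [-5.4, -2.6, 20.9]
grip_width: 0.0327
```

View pics/c7.png

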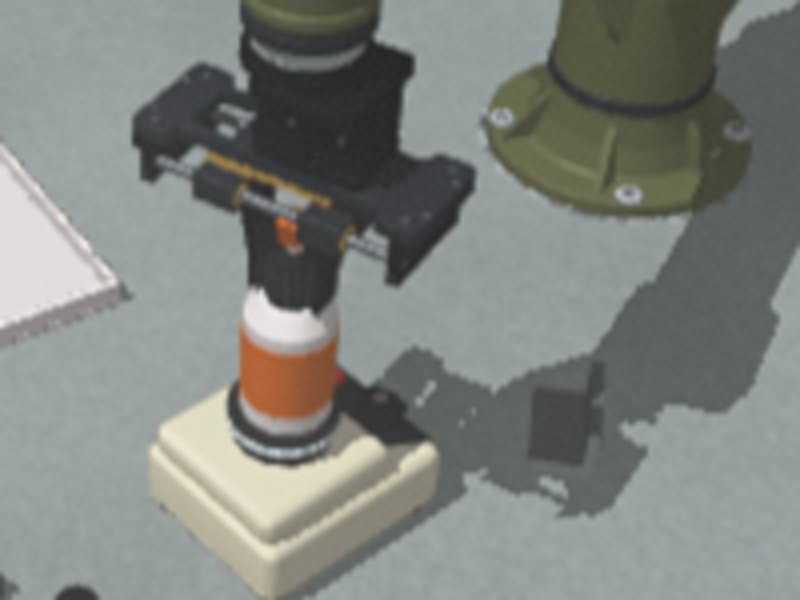

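The pad is on its stop: 5 N more force gave no further travel at z = 0.2024. The bottle is upright on the pad centre. Holding.

```bash
python3 -m pendant '[[0,0,0,0,0,0],[0,0,0,0,0,0],[0,0,0,0,0,0],[0,0,0,0,0,0],[0,0,0,0,0,0],[0,0,0,0,0,0],[0,0,0,0,0,0],[0,0,0,0,0,0]]' && python3 -m pendant '[[0,0,0,0,0,0],[0,0,0,0,0,0],[0,0,0,0,0,0],[0,0,0,0,0,0],[0,0,0,0,0,0],[0,0,0,0,0,0],[0,0,0,0,0,0],[0,0,0,0,0,0]]' && python3 -m pendant '[[0,0,-0.06,0,0,0],[0,0,-0.15,0,0,0],[0,0,-0.25,0,0,0],[0,0,-0.37,0,0,0],[0,0,-0.5,0,0,0],[0,0,-0.55,0,0,0],[0,0,-0.55,0,0,0],[0,0,-0.55,0,0,0]]'
python3 - <<'E'
from h import *
d=dict(np.load('pics/scene0.npz'));
h=cv2.cvtColor(d['frame'],cv2.COLOR_RGB2HSV)
pu=(h[...,0]>125)&(h[...,0]<160)&(h[...,1]>70)
m=pu.astype(np.uint8);c=max(cv2.findContours(m,0,2)[0],key=cv2.contourArea);e=cv2.fitEllipse(c);print(plane(d,e[0],.01))
d=dict(np.load('pics/w1.npz'));p,r=d['obs_p'],d['obs_r']
# tray frame from w1 near-end corners
A=plane(d,(375,191),.022,p,r);B=plane(d,(478,3),.022,p,r);u=(B-A)[:2]/np.linalg.norm((B-A)[:2]);n=np.array([-u[1],u[0]])
mid=(A+B)[:2]/2;print('yaw y',np.degrees(np.arctan2(n[1],n[0])),'origin',mid-.21*n,'disc',mid-.31*n)
E
```

```text
time_s: 20.5
tool_pos: [0.5138, 0.1397, 0.2024]
tool_rot: [-179.8, -0.1, -73.6]
force: [-7.1, -1.7, 21.6]
grip_width: 0.0329
time_s: 21.5
tool_pos: [0.5138, 0.1397, 0.2024]
tool_rot: [-179.8, -0.1, -73.6]
force: [-6.4, -2.8, 20.7]
grip_width: 0.033
time_s: 22.5
tool_pos: [0.5123, 0.139, 0.2531]
tool_rot: [180.0, -0.0, -73.6]
force: [-0.4, -0.5, -3.1]
grip_width: 0.0325
[ 0.55841076 -0.42138982  0.01      ]
yaw y 80.90261844636254 origin [ 0.55911007 -0.32559985] disc [ 0.54329877 -0.42434195]
```

Mixing is done: held on the stop for about 3 s. Now carrying to tray spot (0.573, -0.241), with the nozzle turned from 169.4° to 263°.

```bash
python3 -m pendant '[[0.12,0.02,0,0,0,0],[0.25,0.04,0,0,0,0],[0.4,0.06,0,0,0,0],[0.55,0.08,0,0,0,0],[0.7,0.1,0,0,0,0],[0.85,0.12,0,0,0,0],[0.95,0.15,0,0,0,0],[1,0.16,0,0,0,0]]' && python3 -m pendant '[[0.12,0.02,0,0,0,0],[0.25,0.04,0,0,0,0],[0.4,0.06,0,0,0,0],[0.55,0.08,0,0,0,0],[0.7,0.1,0,0,0,0],[0.85,0.12,0,0,0,0],[0.95,0.15,0,0,0,0],[1,0.16,0,0,0,0]]' && python3 -m pendant '[[0.12,0.02,0,0,0,0],[0.25,0.04,0.05,0,0,0],[0.4,0.06,0.1,0,0,0],[0.55,0.08,0.15,0,0,0],[0.7,0.1,0.2,0,0,0],[0.85,0.12,0.25,0,0,0],[0.95,0.15,0.3,0,0,0],[1,0.16,0.3,0,0,0]]' && python3 -m pendant '[[0.1,0,0.05,0,0,-0.1],[0.2,0,0.1,0,0,-0.2],[0.3,0,0.15,0,0,-0.3],[0.4,0,0.2,0,0,-0.4],[0.5,0,0.25,0,0,-0.5],[0.6,0,0.3,0,0,-0.6],[0.7,0,0.35,0,0,-0.7],[0.82,0,0.4,0,0,-0.8]]'
python3 - <<'E'
from h import *
from scipy.spatial.transform import Rotation as R
o=env.get_obs();p,r=o['tool_pos'],o['tool_rot'];print(p,r,o['qpos'])
M=R.from_euler('xyz',r,degrees=True).as_matrix();print(M.T@(np.array([.573,-.241,.1035])-p)*10)
d=snap('top','top3');cv2.imwrite('pics/c8.png',cv2.resize(d['frame'][120:270,310:510,::-1],(800,600),interpolation=cv2.INTER_CUBIC))
d=snap('wrist','w5')
E
```

```text
time_s: 23.5
tool_pos: [0.5253, 0.0379, 0.2535]
tool_rot: [180.0, -0.0, -73.7]
force: [-0.3, -0.1, -3.3]
grip_width: 0.0328
time_s: 24.5
tool_pos: [0.5381, -0.0626, 0.2534]
tool_rot: [180.0, 0.0, -73.7]
force: [-0.2, 0.5, -3.8]
grip_width: 0.0329
time_s: 25.5
tool_pos: [0.5506, -0.163, 0.2229]
tool_rot: [179.9, 0.0, -73.7]
force: [-0.2, 0.8, -3.3]
grip_width: 0.0332
time_s: 26.5
tool_pos: [0.5745, -0.2408, 0.1838]
tool_rot: [180.0, -0.0, -1.3]
force: [-0.2, -0.1, -3.5]
grip_width: 0.0329
[ 0.57451874 -0.24082254  0.18377622] [ 1.79996201e+02 -2.76078854e-02 -1.28708438e+00] [ 66.20929514  27.97289415 -61.14419932  88.69894936  24.82780451
  78.06919683   1.43205232]
[-0.01553056  0.00206203  0.80275499]
```

View pics/c8.png

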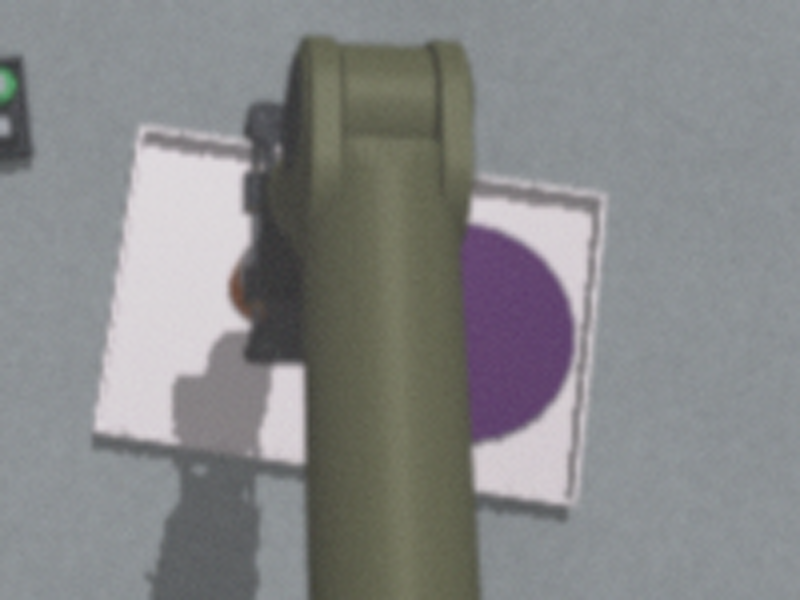

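View pics/w5.png

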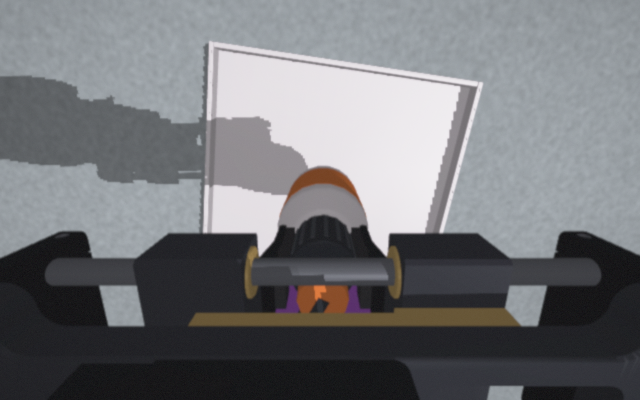

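The bottle is over the free floor; the pointer is at wrist (318,307), still needing about 21° of turn. I'll do the rest of the turn and lower partway, watching q3.

```bash
python3 -m pendant '[[0,0,0.05,0,0,-0.04],[0,0,0.15,0,0,-0.08],[0,0,0.25,0,0,-0.12],[0,0,0.35,0,0,-0.16],[-0.01,0,0.45,0,0,-0.2],[-0.01,0,0.55,0,0,-0.24],[-0.01,0,0.6,0,0,-0.24],[-0.01,0,0.6,0,0,-0.24]]'
python3 - <<'E'
from h import *
o=env.get_obs();print(o['tool_pos'],o['tool_rot'],o['qpos'])
d=snap('wrist','w6');d=snap('scene','scene4');cv2.imwrite('pics/c9.png',cv2.resize(d['frame'][80:260,170:410,::-1],(800,600),interpolation=cv2.INTER_CUBIC))
E
```

```text
time_s: 27.6
tool_pos: [0.5731, -0.2406, 0.1236]
tool_rot: [-180.0, 0.0, 19.9]
force: [0.3, -0.3, -2.7]
grip_width: 0.0327
[ 0.57309079 -0.24057129  0.12360551] [-1.79993526e+02  1.55060389e-02  1.98616324e+01] [ 67.52235318  32.81629613 -63.37402429  92.75710762  30.33866279
  73.57588306  18.79589507]
```

View pics/w6.png

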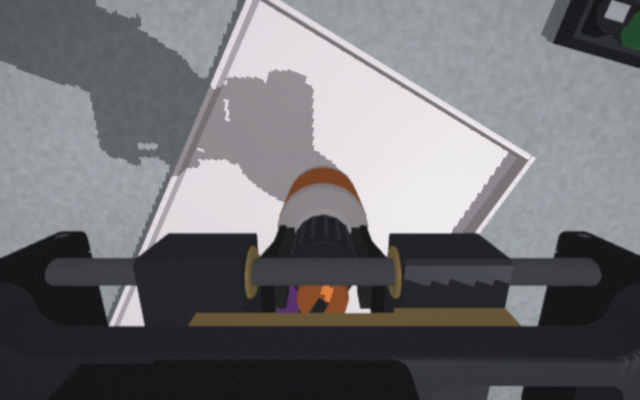

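View pics/c9.png

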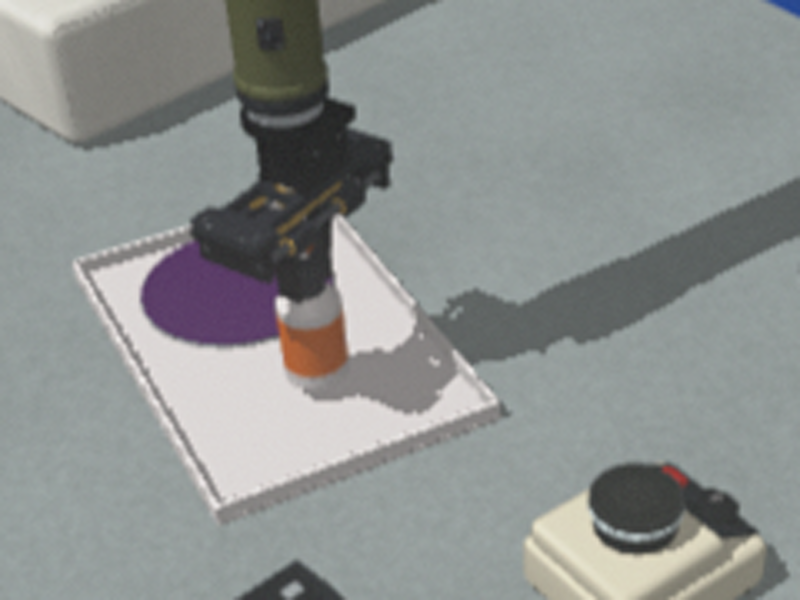

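The bottle is over the free floor and the mixer pad is back up. Lowering the last 20 mm.

```bash
python3 -m pendant '[[0,0,0.04,0,0,0],[0,0,0.08,0,0,0],[0,0,0.12,0,0,0],[0,0,0.15,0,0,0],[0,0,0.17,0,0,0],[0,0,0.19,0,0,0],[0,0,0.2,0,0,0],[0,0,0.2,0,0,0]]'
```

```text
time_s: 28.7
tool_pos: [0.5733, -0.2409, 0.1036]
tool_rot: [180.0, -0.0, 20.0]
force: [0.5, -0.3, -3.3]
grip_width: 0.0331
```

```bash
python3 -m pendant '[[0,0,0.005,0,0,0],[0,0,0.01,0,0,0],[0,0,0.013,0,0,0],[0,0,0.016,0,0,0],[0,0,0.016,0,0,0],[0,0,0.016,0,0,0],[0,0,0.016,0,0,0],[0,0,0.016,0,0,0]]'
```

```text
time_s: 29.7
tool_pos: [0.5735, -0.241, 0.1034]
tool_rot: [179.9, 0.0, 20.0]
force: [-3.6, 1.0, 7.4]
grip_width: 0.0329
```

Contact with the floor. I'll relieve it, release, then lift and shift aside to look.

```bash
python3 -m pendant '[[0,0,-0.006,0,0,0],[0,0,-0.012,0,0,0],[0,0,-0.012,0,0,0],[0,0,-0.012,0,0,0],[0,0,-0.012,0,0,0],[0,0,-0.012,0,0,0],[0,0,-0.012,0,0,0],[0,0,-0.012,0,0,0]]' && python3 -m pendant '[[0,0,0,0,0,0],[0,0,0,0,0,0],[0,0,0,0,0,0],[0,0,0,0,0,0],[0,0,0,0,0,0],[0,0,-0.02,0,0,0],[0,0,-0.04,0,0,0],[0,0,-0.08,0,0,0]]' 87 20 && python3 -m pendant '[[0,0,-0.12,0,0,0],[0,0,-0.25,0,0,0],[0,0,-0.4,0,0,0],[0,0,-0.55,0,0,0],[0,0,-0.7,0,0,0],[0,0.1,-0.85,0,0,0],[0,0.3,-1,0,0,0],[0,0.5,-1,0,0,0]]' 
python3 - <<'E'
from h import *
d=snap('wrist','w7');d=snap('scene','scene5');cv2.imwrite('pics/c10.png',cv2.resize(d['frame'][80:260,170:410,::-1],(800,600),interpolation=cv2.INTER_CUBIC))
E
```

```text
time_s: 30.7
tool_pos: [0.5734, -0.2409, 0.1034]
tool_rot: [180.0, -0.0, 20.0]
force: [-2.2, -0.0, 5.0]
grip_width: 0.0331
time_s: 31.7
tool_pos: [0.5731, -0.2409, 0.1113]
tool_rot: [180.0, 0.0, 20.0]
force: [-0.8, -1.4, 0.2]
grip_width: 0.0864
time_s: 32.7
tool_pos: [0.5913, -0.2894, 0.2132]
tool_rot: [179.9, -0.1, 19.9]
force: [-1.1, -0.6, -0.5]
grip_width: 0.0871
```

View pics/w7.png

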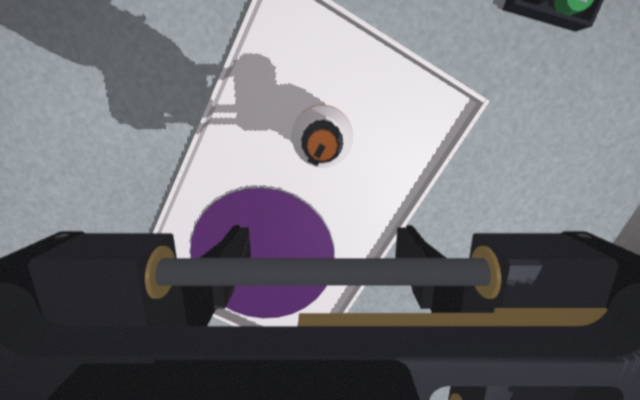

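View pics/c10.png

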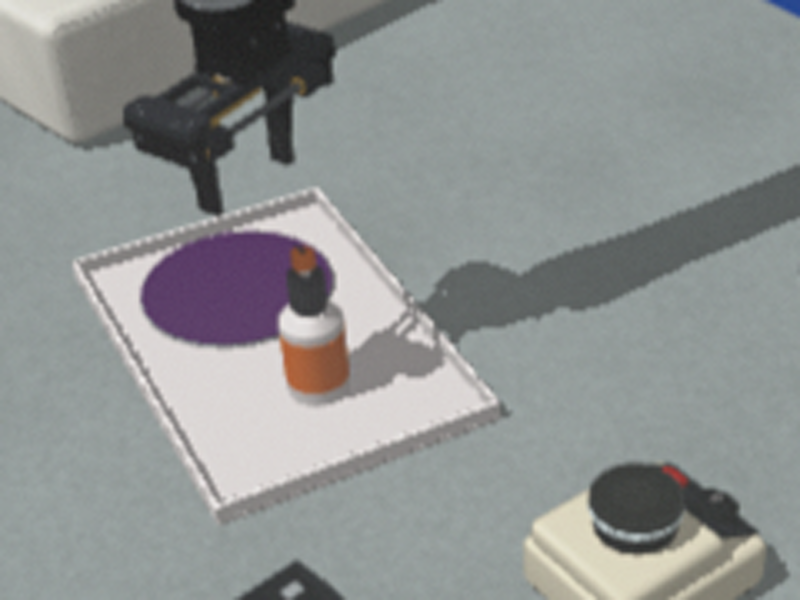

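The bottle stands upright on the free floor and is released. Its head is at wrist (322,144), and the pointer aims lower-left towards the disc at (262,252). I'll measure the direction, then the press point.

```bash
python3 - <<'E'
from h import *
from scipy.spatial.transform import Rotation as R
d=dict(np.load('pics/w7.npz'));p,r=d['obs_p'],d['obs_r']
g=cv2.resize(d['frame'],None,fx=4,fy=4,interpolation=cv2.INTER_CUBIC)
h=cv2.cvtColor(g,cv2.COLOR_RGB2HSV)
m=((h[...,0]<20)&(h[...,1]>120)&(h[...,2]>100)).astype(np.uint8)
k=np.zeros_like(m);k[480:680,1180:1400]=1;m*=k
c=max(cv2.findContours(m,0,2)[0],key=cv2.contourArea);e=cv2.fitEllipse(cv2.convexHull(c));print(e)
mk=(h[...,2]<85).astype(np.uint8);disk=np.zeros_like(m);cv2.circle(disk,tuple(int(x) for x in e[0]),int(min(e[1])/2-6),1,-1)
bl,l=blobs(mk*disk,None,100);print(bl)
i=max(bl,key=lambda t:t[1][4])
f=lambda x,y,z:plane(d,((x+.5)/4-.5,(y+.5)/4-.5),z,p,r)
C=f(*e[0],.161);w=f(*i[0],.161)-C
pu=((h[...,0]>125)&(h[...,0]<160)&(h[...,1]>70)).astype(np.uint8);pu[1000:]=0
c=max(cv2.findContours(pu,0,2)[0],key=cv2.contourArea);c=c[(c[:,0,1]<890)];ee=cv2.fitEllipse(c);D=f(*ee[0],.01);v=D-C
a=lambda v:np.degrees(np.arctan2(v[1],v[0]))%360
print('top',C,'disc',D,'nozzle',a(w),'aim',a(v))
M=R.from_euler('xyz',r,degrees=True).as_matrix();print('shift',M.T@(np.array([C[0],C[1],.175])-p)*10)
cv2.imwrite('pics/c11.png',g[440:740,1100:1500,::-1])
E
```

```text
((1288.74658203125, 580.2219848632812), (117.78793334960938, 122.76483154296875), 1.1107202768325806)
[(array([1278.21,  603.43]), array([1258,  577,   42,   54, 1266], dtype=int32))]
top [ 0.5727598  -0.24016013  0.161     ] disc [ 0.55134159 -0.42088917  0.01      ] nozzle 265.34621687449663 aim 263.24139710869804
shift [-0.00657687 -0.52697266  0.3807961 ]
```

View pics/c11.png

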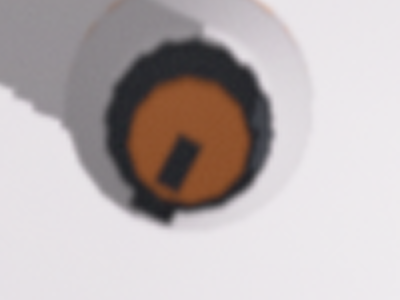

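The nozzle points at 265.3° against an aim of 263.2°, which is well on the 200 mm disc. Now I'll shut the fingers and move over the head.

```bash
python3 -m pendant '[[0,-0.1,0,0,0,0],[0,-0.2,0,0,0,0],[0,-0.3,0,0,0,0],[0,-0.4,0,0,0,0],[0,-0.5,0,0,0,0],[-0.01,-0.53,0.1,0,0,0],[-0.01,-0.53,0.2,0,0,0],[-0.01,-0.53,0.3,0,0,0]]' 0 20 && python3 -m pendant '[[0,0,0.04,0,0,0],[0,0,0.08,0,0,0],[0,0,0.12,0,0,0],[0,0,0.15,0,0,0],[0,0,0.17,0,0,0],[0,0,0.19,0,0,0],[0,0,0.2,0,0,0],[0,0,0.2,0,0,0]]'
python3 - <<'E'
from h import *
d=snap('scene','scene6');cv2.imwrite('pics/c12.png',cv2.resize(d['frame'][100:220,190:350,::-1],(800,600),interpolation=cv2.INTER_CUBIC))
E
```

```text
time_s: 33.8
tool_pos: [0.5709, -0.239, 0.1799]
tool_rot: [-180.0, 0.0, 19.9]
force: [-0.4, -0.7, 0.5]
grip_width: 0.0152
time_s: 34.8
tool_pos: [0.5713, -0.2384, 0.1616]
tool_rot: [180.0, -0.0, 20.0]
force: [-1.2, -0.4, 3.8]
grip_width: 0.0005
```

View pics/c12.png

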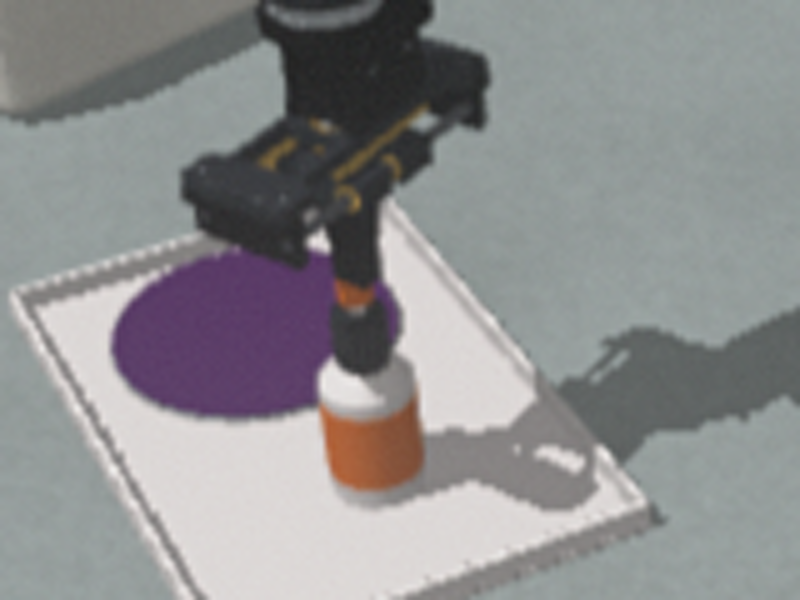

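The fingertips are on the head (3.8 N, z = 0.1616). Pressing.

```bash
python3 -m pendant '[[0,0,0.02,0,0,0],[0,0,0.04,0,0,0],[0,0,0.06,0,0,0],[0,0,0.08,0,0,0],[0,0,0.095,0,0,0],[0,0,0.095,0,0,0],[0,0,0.095,0,0,0],[0,0,0.095,0,0,0]]'
```

```text
time_s: 35.85
tool_pos: [0.5726, -0.2385, 0.1546]
tool_rot: [179.8, -0.1, 20.0]
force: [-3.4, 0.8, 15.0]
grip_width: 0.0003
```

```bash
python3 -m pendant '[[0,0,0.01,0,0,0],[0,0,0.01,0,0,0],[0,0,0.01,0,0,0],[0,0,0.01,0,0,0],[0,0,0.01,0,0,0],[0,0,0.01,0,0,0],[0,0,0.01,0,0,0],[0,0,0.01,0,0,0]]'; python3 - <<'E'
from h import *
d=snap('scene','scene7');cv2.imwrite('pics/c13.png',cv2.resize(d['frame'][100:220,190:350,::-1],(800,600),interpolation=cv2.INTER_CUBIC))
E
python3 -m pendant '[[0,0,-0.04,0,0,0],[0,0,-0.08,0,0,0],[0,0,-0.13,0,0,0],[0,0,-0.2,0,0,0],[0,0,-0.35,0,0,0],[0,0,-0.5,0,0,0],[0,0,-0.7,0,0,0],[0,0,-0.9,0,0,0]]' && python3 -m pendant '[[0,0.1,0,0,0,0],[0,0.2,0,0,0,0],[0,0.3,0,0,0,0],[0,0.45,0,0,0,0],[0,0.5,0,0,0,0],[0,0.5,0,0,0,0],[0,0.5,0,0,0,0],[0,0.5,0,0,0,0]]'
python3 - <<'E'
from h import *
d=snap('wrist','w8');d=snap('scene','scene8')
E
```

```text
time_s: 36.85
tool_pos: [0.5731, -0.2386, 0.1546]
tool_rot: [179.8, -0.2, 20.0]
force: [-3.2, 1.2, 19.0]
grip_width: 0.0002
time_s: 37.9
tool_pos: [0.5714, -0.2384, 0.2424]
tool_rot: [180.0, -0.0, 20.0]
force: [0.2, -0.1, 0.5]
grip_width: 0.0001
time_s: 38.9
tool_pos: [0.5883, -0.2848, 0.2409]
tool_rot: [180.0, -0.0, 20.0]
force: [-0.3, 0.2, 0.3]
grip_width: 0.0006
```

View pics/c13.png

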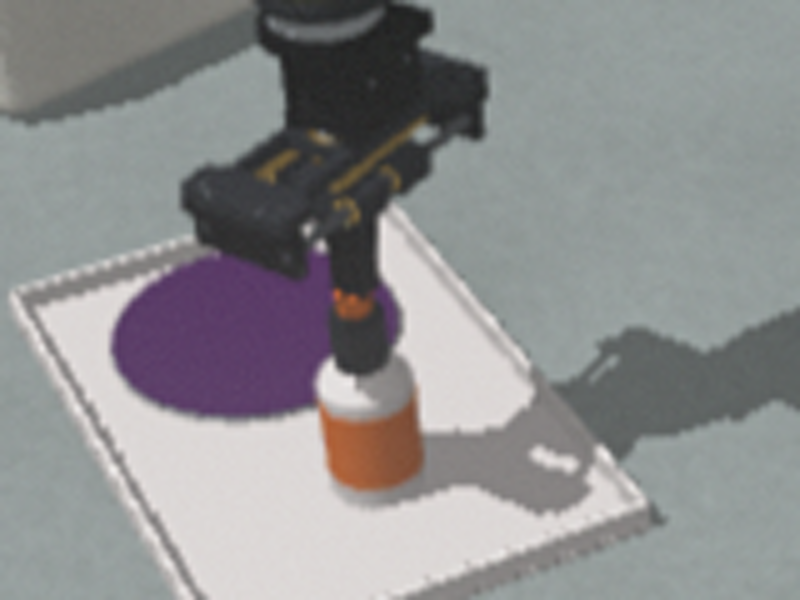

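View pics/scene8.png

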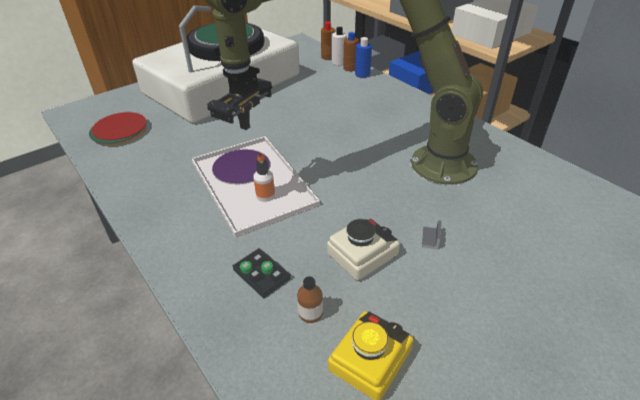

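View pics/w8.png

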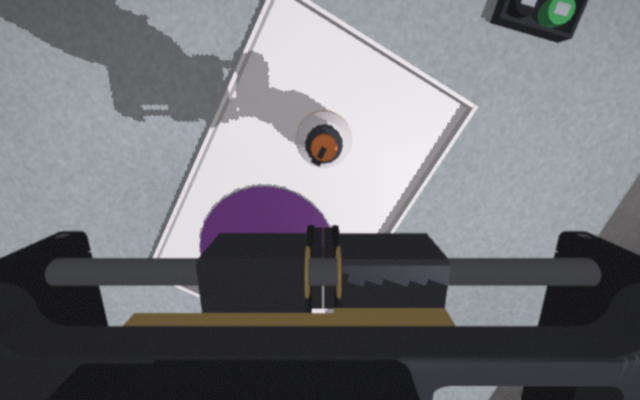

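The head was pressed onto its stop: 7.0 mm of travel, then 4 N more with no motion. It is back up now. The bottle stands upright at scene (264,180) with the nozzle towards the disc, the other things are in place, and the arm is clear, so I'm handing in.

```bash
python3 -c "
from cell import env
print(env.sign_off())"
```

```text
the job is handed in; nothing more can be done
None
```

The job is done and handed in at about 39 s of the 72 s allowed; the sign-off gives no verdict.

- **Mixing:** I stood the orange spray bottle in the middle of the cream mixer's pad and pressed down to about 24 N net. The pad reached its stop about 8 mm down; more force gave no further travel. I held it there for about 3 s, and the pad came back up afterwards.
- **Placing:** The bottle stands upright on the free floor of the white tray at about (0.573, -0.240). Its nozzle points at 265°, and the line to the disc centre is 263°.
- **Spraying:** With the bottle released, I pressed the head 7.0 mm down onto its stop at up to 19 N. I then lifted clear.
- **Final check:** The last pictures show the bottle upright and pointing at the disc, the bystanders where they were by eye, and the robot touching nothing.
- **Disagreements and limits:**
    - The first two nozzle direction estimates (about 142–153°) differed from the overhead one (169°); I used the overhead one, and the later check of the placed bottle bore it out.
    - Position estimates for the disc and pad varied by up to about 15 mm between views.
    - I did not see the spray itself in any picture.
    - I judged the head's return from the final pictures only, without measuring it.

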